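# Isolate the grinder and bolt the switch guard

### The arm

A 6-joint arm with a two-finger parallel gripper is mounted at the origin on a cart in front of the work surface, level with it; the furniture and walls round the work are solid. World frame = base frame: x ahead of the robot, y to its left, z up, the work surface at z = 0. Lengths are in m, angles in rad, forces in N, time in s.
With the tool pointing down it reaches from about 0.35 to 0.975 m from the base axis. Payload 4.9 kg.
Tool frame: the origin (TCP) lies between the finger pads; the fingertips stand 14 mm ahead of it and the grasp point (between the pads) lies 5 mm behind it (manip.tcp_to_tips is the distance from the TCP to the fingertips, in m); z points along the fingers, y is the line along which they close (so a half turn about z gives the same grasp; the last joint's range is limited). The gripper opens to 85 mm and grips with 20 to 120 N. Pads are 22 mm wide; open, the fingers measure 114 mm over their backs; the gripper's body (76 mm by 85 mm) begins 54 mm behind the grasp point. The pads swing forward as they close: fully open they stand 13 mm farther back than shut.
Start: joints at [-1.384, 0.053, 1.613, -0, 1.476, -0.119], TCP at [0.188, -0.596, 0.245] pointing down, gripper open.
Joint ranges: [-3.01, 3.01], [-1.01, 2.22], [0.06, 2.58], [-1.02, 4.17], [0.09, 2.62], [-3.14, 3.14]. Speed limits (rad/s): [2.57, 2.57, 3.14, 3.14, 3.14, 3.14].

### API

Orientations are given as a unit quaternion [w, x, y, z].
In Python, from plant import manip gives the robot as it stands.
- The arm moves only by the tool servo_tool, never from a script. Its argument "moves" is a list that holds one entry, the list of rows, each a list of 7 numbers: the shift along the tool's x, y, z in mm, then the turn, a rotation vector about the tool's x, y, z in degrees, then the finger opening in mm, from 0 to 85.4. In form: [[[x, y, z, ax, ay, az, fingers], ...]]. A call has 1 to 12 rows; each row shifts and turns the commanded pose from where the row before left it, along the tool's axes as they then stand; what a row does not reach is not made up. A row lasts 1/8 s, in which the tool goes at most 62.5 mm and 10.7 degrees, less where a joint would pass 70% of its speed; a pose out of reach is approached as far as the arm can. A call with a gripper value outside its range is refused whole. The fingers move at their own pace and stop on an object; the grip force is fixed at half the most. Time passes only in rows, so rows that do not move let the fingers close. It gives the time, the measured TCP pose, the force, the opening and the grip force at its end, in the units of the state.
- manip.state(): the state, without advancing time (a new reading comes with each control period).
- manip.grab_frame(name): name is "scene" or "top" or "wrist"; returns a dict with "image" (400x640x3 uint8, blue, green, red), "mtx" (3x3 intrinsics, pixels), "eye" and "rotation" of the camera in the world. Camera axes: x right, y down, z forward; pixel columns grow to the right and rows downward; lengths in m; the calibration is good to about 2 mm. A picture is of the moment at which its call begins. There is no depth.
- manip.job_done(): hands the job in; it is judged then, once.
The state is a dict: "time": time; "joint_pos": joint angles; "joint_vel": joint speeds; "joint_efforts": joint torques, N m; "tool_pos": TCP position; "tool_rot": TCP orientation; "contact_force": force on the tool from outside, world axes, zero at the start; "ft_torque": the same for the moment, N m; "gripper_width": opening from 0.0 (shut) to 1.0 (fully open); "grasp_force": force on a finger pad.
Only numpy, scipy, OpenCV 4.12 (cv2) and the standard library are available. Lean on these libraries where they do the work, as an engineer would, in place of code of your own. Each camera call takes 0.05 s, during which the arm holds its last target. There are 200 camera calls.

### The job

The grinder's wheels are about to be changed, so isolate it at the grey switch box: lift the clear sprung guard cover by its yellow lip and, keeping it up, push the red toggle beneath right over from the green mark to the red mark. Then let the cover drop fully shut, and only after that slide the steel bolt beside it fully home over the cover's ear so that nobody can lift it again. Leave the tools on the bench where they lie.

Things in the scene. Friction and masses are not known exactly. Their poses are not given: they have to be found in the camera images.
- isolator: grey isolator box fixed to the bench, 150 x 290 x 65 mm (x, y, z). Origin: centre of its underside; x runs from its lip side (which faces right, seen from the robot) to its hinge side (left), y toward the robot, z up. 'Box' coordinates below are in this frame, heights h above its top. Far half: toggle under a clear cover; near half: slide bolt, amber lamp (h = 19 mm)
- cover (a joint): clear sprung guard hood; rad, 0 = shut, grows as its lip is lifted, stop at 1.4. Its top (h = 52 to 56 mm, 140 mm wide) reaches 92 mm from the hinge toward box -x; there a clear wall goes down to h = 10 mm. Spring and weight always pull it shut: about 2 N at the lip to raise it; let go, it falls shut. Nothing but the shot bolt blocks it and nothing holds it up
- cover_lip (a point): middle of the outer edge of the hood's yellow lifting lip; moves with it. The lip, 130 mm wide, 4 mm thick, slopes out and up at 20 degrees from the foot of the clear wall (box x = -60, y = -62, underside h = 9 mm) to this black beaded edge (shut: box x = -90, y = -62, h = 22 mm; 7 mm thick), 15 mm outside the box's side face and free from below
- cover_hinge (a point): middle of the hood's hinge line (along box y): box x = 30, y = -62, h = 10 mm. Two fixed yellow cheeks, 42 mm high, stand at both ends of the space under the hood (box x = -53 to 25 mm), 144 mm apart inside, the toggle midway between
- cover_ear (a point): top of the steel ear at the near foot of the hood's clear wall (30 mm along y, 16 mm along x); moves with the hood. Shut: box x = -60, y = 19, h = 14 mm; the bolt slides over it
- toggle (a joint): snap toggle with a red grip under the hood; rad, 0 = leaning 0.4 rad to box +y, toward the robot (green mark); 0.8 = leaning 0.4 rad to box -y, away from the robot (red mark). Pivot at box x = -36, y = -62, h = 4 mm; 40 mm long, 18 mm wide (x), 14 mm thick. An over-centre spring holds it at either end (2 to 4 N at the tip to push it); past 0.4 it snaps over
- toggle_tip (a point): middle of the toggle's top end; moves with it
- bolt (a joint): steel slide bolt, 12 mm thick, along box y at x = -60, h = 22 mm, in two staples (tops at h = 32 mm); m, 0 = drawn fully toward the robot, clear of the ear; 0.032 = fully home (moved to box -y) over the hood's ear, which then cannot rise. Friction of 1.5 N keeps it where it is. Shot too early, it catches the falling ear and the hood stays ajar
- bolt_knob (a point): middle of the top of the bolt's black upright knob, 16 mm across, its grip from h = 38 to 64 mm; moves with the bolt. Nothing stands on the robot's side of it above h = 32 mm
- pliers: bystander: pliers with red handles, 190 x 62 x 14 mm, lying on the bench; origin at the centre of its underside
- shears: bystander: snips with orange-red handles, 250 x 72 x 14 mm, lying on the bench; origin at the centre of its underside
- spanner: bystander: grey adjustable wrench, 252 x 44 x 12 mm, lying on the bench; origin at the centre of its underside
- tape: bystander: yellow tape measure near the front edge, 73 x 73 x 34 mm, lying on the bench; origin at the centre of its underside
- file: bystander: file with a wooden handle, 280 x 27 x 27 mm, lying on the bench; origin at the centre of its underside

How it is judged:
On the way, in this order (a step that is already met when the one before it is completed fails the run):
1. with the cover up, the toggle is thrown over to the red mark (value of joint toggle above 0.7 rad and value of joint cover above 0.2 rad), for 0.02 s.
2. the cover has dropped shut while the bolt is still drawn (value of joint cover below 0.05 rad and value of joint toggle above 0.7 rad and value of joint bolt below 0.012 m), for 0.1 s.
At the end, for the whole second after the job is handed in: the toggle leans to the red mark (joint over 0.7 rad), the cover is shut (under 0.05 rad) and still, the bolt is home over its ear (at least 27 of 32 mm), and the tools lie where they lay (within 40 mm) (value of joint toggle above 0.7 rad and value of joint cover below 0.05 rad and value of joint bolt above 0.027 m and velocity of joint cover between -0.05 and 0.05 rad/s); the robot touches nothing.
It fails at once if a tool on the bench is moved more than 40 mm (distance of any of pliers, shears, spanner, tape, file from where it was at the start of the episode above 0.04 m).
It also fails if it takes over 48 s, if anything falls off the work surface, if the arm or the gripper's body presses on something with over 40 N, if the wrist force passes 120 N, or if a joint passes its speed limit or range.

## Working session

There is one attempt and no reset: what is moved stays moved. The work goes in short steps, Python scripts to look and compute and a tool call to move; the robot and the scene stay as the last step left them, time stands still between calls to the robot, and variables do not carry over. Pictures are saved under pics/ and viewed, at most 10 in all, crops included, and the job is handed in when it is done.

Besides the shell and the picture viewer there is one more tool, called after "Emit:" as a command line: name --argument value ..., lists and objects as JSON in quotes. servo_tool: Moves the arm, as the interface text tells. Its arguments: {"type":"object","properties":{"moves":{"type":"array"}},"required":["moves"]}

```bash
mkdir -p pics; ls
python3 - <<'E'
from plant import manip
import cv2
s=manip.state();print(s['time'],s['tool_pos'],s['tool_rot'],s['gripper_width'])
for n in('scene','top'):
    f=manip.grab_frame(n);cv2.imwrite(f'pics/{n}0.png',f['image']);print(n,f['mtx'].tolist(),f['eye'],f['rotation'])
E
```

```text
pics
0.0 [ 0.18802473 -0.59541863  0.24405022] [-1.01355675e-03  9.88335674e-01  1.52287778e-01 -4.24791869e-05] 0.99898503644781
scene [[394.73356116335685, 0.0, 322.0357471042825], [0.0, 394.73356116335685, 196.86133645808312], [0.0, 0.0, 1.0]] [-0.38564484 -1.03880623  0.67065294] [-0.50095549  0.77871273 -0.31000866  0.21574225]
top [[478.69601359306637, 0.0, 315.5987633874774], [0.0, 478.69601359306637, 199.7940025551527], [0.0, 0.0, 1.0]] [-0.21376157  0.17043851  1.42178396] [ 0.15066942 -0.51458729  0.81250726 -0.22875882]
```

View pics/scene0.png

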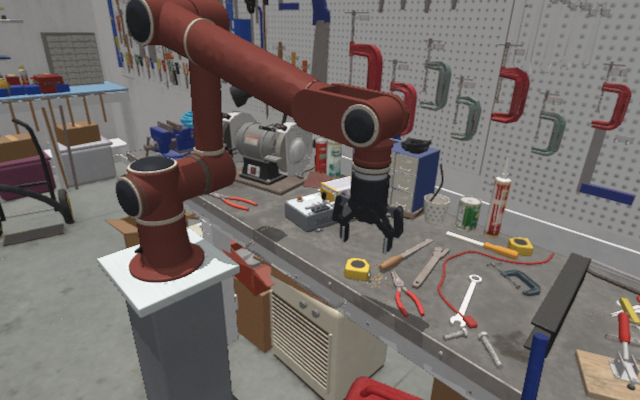

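View pics/top0.png

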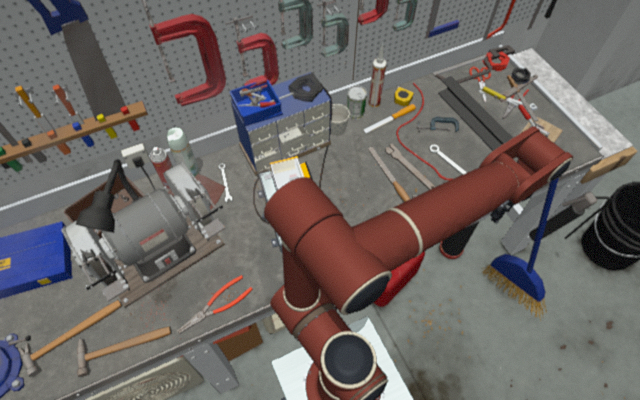

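```bash
cat > h.py <<'E'
import numpy as np, cv2
from scipy.spatial.transform import Rotation as R
from plant import manip
def rot(q): return R.from_quat(np.r_[q[1:],q[0]])
def grab(n,name,crop=None,k=1):
    f=manip.grab_frame(n); im=f['image']
    if crop: a,b,c,d=crop; im=im[b:d,a:c]
    if k!=1: im=cv2.resize(im,None,fx=k,fy=k,interpolation=cv2.INTER_CUBIC)
    cv2.imwrite(f'pics/{name}.png',im); return dict(mtx=f['mtx'],eye=f['eye'],rotation=f['rotation'])
def ray(f,p,z):
    d=rot(f['rotation']).apply(np.linalg.solve(f['mtx'],[p[0],p[1],1.])); e=np.array(f['eye']); return e+d*(z-e[2])/d[2]
def proj(f,P):
    c=rot(f['rotation']).inv().apply(np.atleast_2d(P)-f['eye']); q=c@np.array(f['mtx']).T; return q[:,:2]/q[:,2:]
def st():
    s=manip.state(); print(round(s['time'],2),np.round(s['tool_pos'],4),np.round(rot(s['tool_rot']).as_matrix(),3).tolist(),'F',np.round(s['contact_force'],1),'w',round(s['gripper_width'],3),'q',np.round(s['joint_pos'],2)); return s
E
python3 - <<'E'
from h import *
s=st()
f=grab('scene','c',(260,160,360,260),6)
w=grab('wrist','w0');print(w['eye'],rot(w['rotation']).as_matrix())
for p in [(287,210),(305,225),(345,195)]: print(p,ray(f,p,.065))
E
```

```text
0.1 [ 0.188  -0.5955  0.2442] [[0.954, 0.301, -0.0], [0.301, -0.954, 0.002], [0.0, -0.002, -1.0]] F [0.2 1.  0.5] w 0.998 q [-1.38  0.05  1.61  0.    1.48 -0.12]
[ 0.25146613 -0.57513835  0.37262796] [[ 0.30152854 -0.92083187 -0.24728365]
 [-0.95345617 -0.29158205 -0.07681947]
 [-0.00136566  0.25893739 -0.96589314]]
(287, 210) [ 0.40906144 -0.07250519  0.065     ]
(305, 225) [ 0.38130737 -0.19724928  0.065     ]
(345, 195) [ 0.66032332 -0.11758271  0.065     ]
```

View pics/c.png

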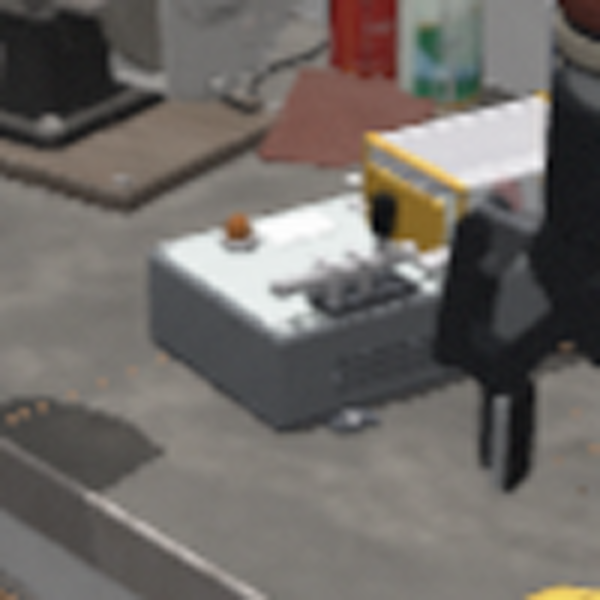

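Emit:
servo_tool --moves '[[[50,-9,-15,0,0,0,0],[50,-9,-15,0,0,0,0],[50,-9,-15,0,0,0,0],[50,-9,-15,0,0,0,0],[50,-9,-15,0,0,0,0],[0,0,0,0,0,-10,0],[0,0,0,0,0,-10,0],[0,0,0,0,0,-10,0],[0,0,0,0,0,-10,0],[0,0,0,0,0,-10,0],[0,0,0,0,0,-10,0],[0,0,0,0,0,-10,0]]]'

```text
time: 1.7
tool_pos: [0.4129, -0.4777, 0.3199]
tool_rot: [-0.0, 0.72, 0.694, 0.0]
contact_force: [0.0, -0.5, 0.2]
gripper_width: 0.002
grasp_force: 0.0
```

Emit:
servo_tool --moves '[[[0,0,0,0,9,0,0],[0,0,0,0,9,0,0],[0,0,0,0,9,0,0],[0,0,0,0,9,0,0],[0,0,0,0,9,0,0],[0,0,0,0,0,0,0]]]'

```text
time: 2.45
tool_pos: [0.4123, -0.4786, 0.3164]
tool_rot: [-0.267, 0.668, 0.637, 0.277]
contact_force: [0.7, -0.4, -1.0]
gripper_width: -0.001
grasp_force: 0.0
```

Run:
```python
from h import *
import json
st()
f=grab('scene','s1',(260,150,390,250),6)
w=grab('wrist','w1')
t=grab('top','t1')
json.dump({k:{a:np.array(b).tolist() for a,b in v.items()} for k,v in dict(s=f,w=w,t=t).items()},open('cam.json','w'))
print(w['eye'])
```

```text
2.45 [ 0.4123 -0.4786  0.3164] [[0.034, 0.999, 0.03], [0.704, -0.045, 0.709], [0.71, -0.003, -0.704]] F [ 0.7 -0.4 -1. ] w -0.001 q [-1.12  0.41  1.2   0.43  2.2  -0.94]
[ 0.4116525  -0.52184674  0.45537481]
```

View pics/w1.png

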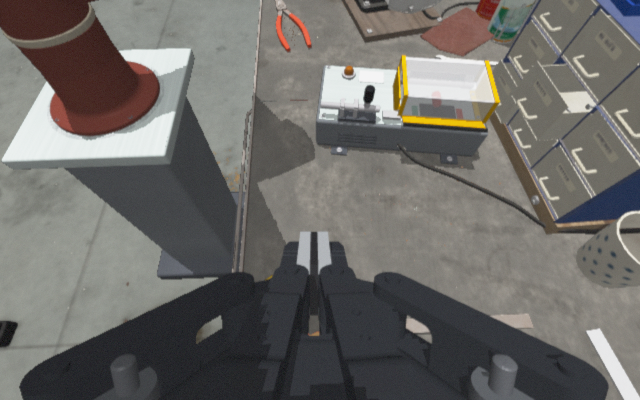

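Run:
```python
import cv2
i=cv2.imread('pics/w1.png')[45:165,310:510]
cv2.imwrite('pics/w1c.png',cv2.resize(i,None,fx=4,fy=4,interpolation=cv2.INTER_CUBIC))
```

```text
(no output)
```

View pics/w1c.png

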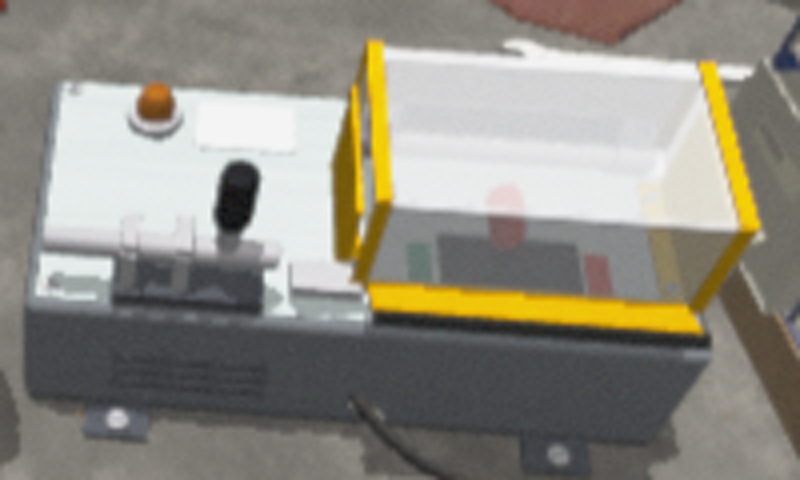

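View pics/s1.png

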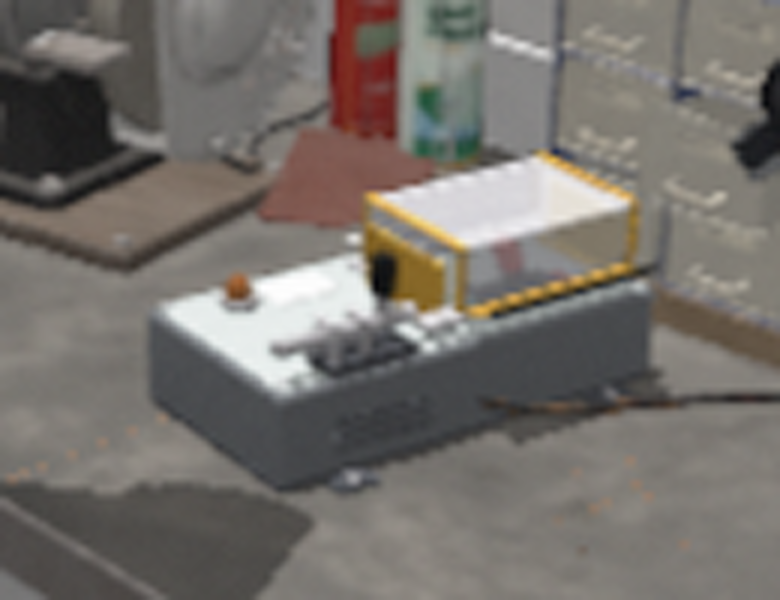

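```bash
cat >> h.py <<'E'
import json,os
def b2w(b,p):  # box mm (x,y,h)->world m ; p=x0,y0,yaw(dev)
    b=np.atleast_2d(b)/1000.; c,s=np.cos(p[2]),np.sin(p[2])
    ex=np.array([-s,c,0]); ey=np.array([-c,-s,0])
    return np.array([p[0],p[1],.065])+b[:,:1]*ex+b[:,1:2]*ey+b[:,2:]*[0,0,1]
E
python3 - <<'E'
from h import *
from scipy.optimize import least_squares
C=json.load(open('cam.json'))
W=[((75,145,0),(60,85)),((-75,145,0),(31,299)),((-75,145,-65),(29,398)),((-90,3,22),(372,327)),((-90,-127,22),(710,345)),((-75,-145,-65),(645,440))]
S=[((75,145,0),(150,318)),((-75,145,0),(278,400)),((-75,145,-65),(283,490)),((75,145,-65),(152,400)),((-90,-127,22),(655,268)),((-75,-145,0),(650,290)),((-75,-145,-65),(650,380))]
bw=np.array([a for a,_ in W]);uw=np.array([u for _,u in W])/4+[310,45]
bs=np.array([a for a,_ in S]);us=np.array([u for _,u in S])/6+[260,150]
g=lambda p:np.r_[proj(C['w'],b2w(bw,p))-uw,proj(C['s'],b2w(bs,p))-us]
r=least_squares(lambda p:g(p).ravel(),[.53,-.12,0],loss='soft_l1');p=r.x
print(p,g(p).round(1).tolist());json.dump(p.tolist(),open('p.json','w'))
# knob: x=-60,h=64, solve y
k=least_squares(lambda y:np.r_[proj(C['w'],b2w([-60,y[0],64],p))-(np.array([240,172])/4+[310,45]),proj(C['s'],b2w([-60,y[0],64],p))-(np.array([382,258])/6+[260,150])].ravel(),[50.])
print('knob y',k.x,k.fun)
for n,b in dict(tog=(-36,-46,41),lip=(-90,-62,22)).items(): print(n,(proj(C['w'],b2w(b,p))-[310,45])*4,b2w(b,p))
E
```

```text
[ 0.58655402 -0.09653286 -0.14994336] [[-1.0, -2.9], [-1.7, 0.8], [-1.4, 0.6], [1.1, -2.1], [0.4, 0.0], [2.1, 3.2], [-1.0, -2.9], [0.2, -1.3], [-0.8, 0.4], [-1.1, -0.8], [0.2, -0.7], [1.5, -1.4], [0.2, -1.1]]
knob y [64.1455053] [-0.07104854 -0.33231686 -0.05998797 -1.26447432]
tog [[505.73208006 195.56431311]] [[ 0.62666012 -0.1390005   0.106     ]]
lip [[542.84935151 331.87482034]] [[ 0.63441396 -0.19478471  0.087     ]]
```

```bash
cat >> h.py <<'E'
def go(tip,al=45,p=None):
    "tool-frame shift (mm) and turn (deg) to bring the tip centre to box point, tool pitched al deg below horizontal"
    p=p or json.load(open('p.json')); s=manip.state(); c,sn=np.cos(p[2]),np.sin(p[2]); a=np.radians(al)
    y=np.array([c,sn,0]); z=np.array([-sn*np.cos(a),c*np.cos(a),-np.sin(a)])
    Rt=np.c_[np.cross(y,z),y,z]; R0=rot(s['tool_rot'])
    T=b2w(tip,p)[0]-z*.014
    print('shift0',(R0.inv().apply(T-s['tool_pos'])*1e3).round(1),'turn',np.degrees((R0.inv()*R.from_matrix(Rt)).as_rotvec()).round(1),'shift-in-final',(Rt.T@(T-s['tool_pos'])*1e3).round(1))
def where():
    p=json.load(open('p.json'));s=manip.state();R0=rot(s['tool_rot']).as_matrix();t=s['tool_pos']+R0[:,2]*.014-b2w([0,0,0],p)[0]
    c,sn=np.cos(p[2]),np.sin(p[2]);B=np.array([[-sn,c,0],[-c,-sn,0],[0,0,1]])
    print('t',round(s['time'],2),'tip box',(B@t*1e3).round(1),'F box',(B@s['contact_force']).round(1),'tool in box',(B@R0).round(2).tolist())
E
python3 - <<'E'
from h import *
where();go((-140,-20,60))
E
```

```text
t 2.6 tip box [-392.8  115.5  246.2] F box [ 0.  -0.4  0.9] tool in box [[0.7, 0.11, 0.7], [0.08, -0.99, 0.07], [0.71, 0.0, -0.71]]
shift0 [ 36.6 160.6 299.2] turn [-4.3  0.2  4.4] shift-in-final [ 47.  134.4 310.4]
```

Emit:
servo_tool --moves '[[[0,0,0,-4.3,0.2,4.4,0],[8,22,50,0,0,0,0],[8,22,50,0,0,0,0],[8,22,50,0,0,0,0],[8,22,50,0,0,0,0],[8,22,50,0,0,0,0],[8,22,50,0,0,0,0],[0,0,0,0,0,0,0],[0,0,0,0,0,0,0]]]'

```text
time: 3.72
tool_pos: [0.5807, -0.2538, 0.1446]
tool_rot: [-0.249, 0.7, 0.603, 0.291]
contact_force: [-0.7, -0.8, -0.3]
gripper_width: 0.002
grasp_force: 0.0
```

Run:
```python
from h import *
where();go((-140,-20,60))
w=grab('wrist','w2')
json.dump({a:np.array(b).tolist() for a,b in w.items()},open('cam2.json','w'))
```

```text
t 3.73 tip box [-146.5  -17.8   69.7] F box [-0.9  0.6 -0.3] tool in box [[0.71, 0.0, 0.71], [0.0, -1.0, -0.0], [0.71, 0.0, -0.71]]
shift0 [-2.3  2.2 11.5] turn [ 0.  -0.1  0.1] shift-in-final [-2.3  2.2 11.5]
```

View pics/w2.png

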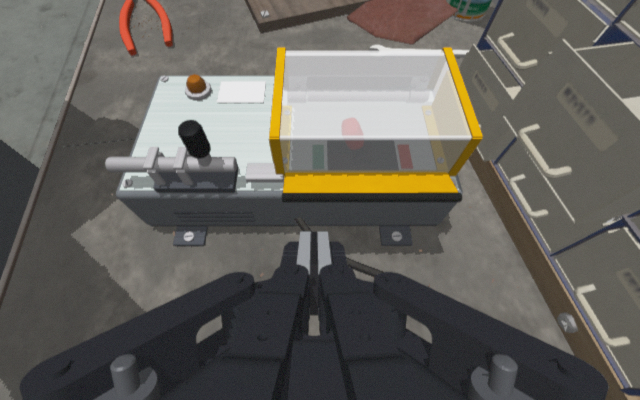

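Run:
```python
from h import *
from scipy.optimize import least_squares
C=json.load(open('cam.json'));w2=json.load(open('cam2.json'))
S=[((75,145,0),(150,318)),((-75,145,0),(278,400)),((-75,145,-65),(283,490)),((75,145,-65),(152,400)),((-90,-127,22),(655,268)),((-75,-145,0),(650,290)),((-75,-145,-65),(650,380))]
W=[((75,145,0),(160,77)),((-75,145,0),(121,194)),((-90,3,22),(284,197)),((-90,-127,22),(459,198)),((-75,-145,-65),(447,222)),((-60,64,64),(189,127))]
bw=np.array([a for a,_ in W]);uw=np.array([u for _,u in W])
bs=np.array([a for a,_ in S]);us=np.array([u for _,u in S])/6+[260,150]
for ws in (0,1):
    g=lambda p:np.r_[proj(w2,b2w(bw,p))-uw,ws*(proj(C['s'],b2w(bs,p))-us)]
    r=least_squares(lambda p:g(p).ravel(),[.58,-.1,-.15],loss='soft_l1');p=r.x
    print(p,g(p).round(1).tolist())
json.dump(p.tolist(),open('p.json','w'))
s=manip.state();R0=rot(s['tool_rot']).as_matrix()
print('tip px',proj(w2,s['tool_pos']+R0[:,2]*.014),'f',w2['mtx'][0][0])
where();go((-100,-20,3))
```

```text
[ 0.58746531 -0.09531822 -0.14975868] [[-0.7, -5.5], [-8.0, 0.3], [1.0, 0.2], [4.8, -0.4], [-5.8, 5.8], [0.3, -1.3], [-0.0, -0.0], [0.0, -0.0], [-0.0, 0.0], [-0.0, -0.0], [0.0, -0.0], [0.0, -0.0], [0.0, -0.0]]
[ 0.5874348  -0.09545358 -0.14920643] [[-0.8, -5.3], [-8.0, 0.6], [1.0, 0.4], [4.9, -0.4], [-5.8, 5.9], [0.3, -1.1], [-1.0, -3.0], [0.2, -1.4], [-0.8, 0.2], [-1.1, -1.0], [0.1, -0.9], [1.4, -1.6], [0.1, -1.3]]
tip px [[312.51009927 251.76769599]] f 308.71965233041635
t 3.77 tip box [-148.6  -17.1   70.1] F box [ 0.3 -0.5  0.3] tool in box [[0.71, -0.0, 0.71], [0.0, -1.0, -0.0], [0.71, 0.0, -0.71]]
shift0 [-13.1   2.8  81.8] turn [ 0.1 -0.   0. ] shift-in-final [-13.1   2.9  81.8]
```

Emit:
servo_tool --moves '[[[-13,3,0,0,0,0,0],[0,0,30,0,0,0,0],[0,0,30,0,0,0,0],[0,0,20,0,0,0,0],[0,0,12,0,0,0,0],[0,0,0,0,0,0,0],[0,0,0,0,0,0,0]]]'

```text
time: 4.65
tool_pos: [0.5921, -0.1996, 0.0696]
tool_rot: [-0.25, 0.7, 0.602, 0.291]
contact_force: [0.4, 0.1, -0.6]
gripper_width: -0.001
grasp_force: 0.0
```

Run:
```python
from h import *
where();go((-93,-20,-4))
w=grab('wrist','w3',(160,50,500,300),2)
```

```text
t 4.65 tip box [-92.3 -20.1  -5.3] F box [ 0.2 -0.4 -0.6] tool in box [[0.71, -0.0, 0.71], [-0.0, -1.0, -0.0], [0.71, 0.0, -0.71]]
shift0 [ 0.5 -0.1 -1.4] turn [ 0.1 -0.1 -0.1] shift-in-final [ 0.5 -0.1 -1.4]
```

View pics/w3.png

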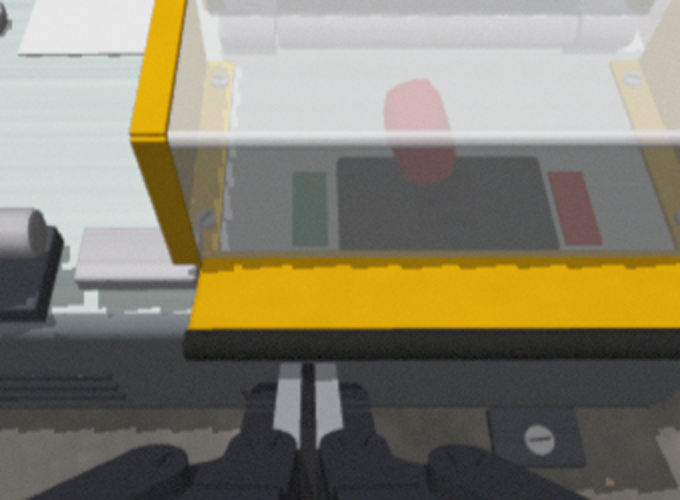

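The fingertip (crop px ~308,360) is tucked under the bead and the toggle (385–455) is clear to its right, so I can lift.

Emit:
servo_tool --moves '[[[10,0,0,0,0,0,0],[12,0,0,0,0,0,0],[12,0,0,0,0,0,0],[12,0,0,0,0,0,0],[12,0,0,0,0,0,0],[12,0,0,0,0,0,0],[0,0,0,0,0,0,0],[0,0,0,0,0,0,0]]]'

```text
time: 5.7
tool_pos: [0.5991, -0.1497, 0.1181]
tool_rot: [-0.251, 0.7, 0.602, 0.291]
contact_force: [0.2, -1.6, -1.6]
gripper_width: 0.002
grasp_force: 1.0
```

Run:
```python
from h import *
where();go((-33,-20,35))
w=grab('wrist','w4',(140,0,540,300),2)
```

```text
t 5.7 tip box [-41.9 -19.6  43.2] F box [-1.6 -0.5 -1.6] tool in box [[0.7, -0.0, 0.71], [-0.0, -1.0, -0.0], [0.71, -0.0, -0.7]]
shift0 [ 0.5  0.4 12.1] turn [ 0.  -0.2 -0.1] shift-in-final [ 0.6  0.4 12.1]
```

View pics/w4.png

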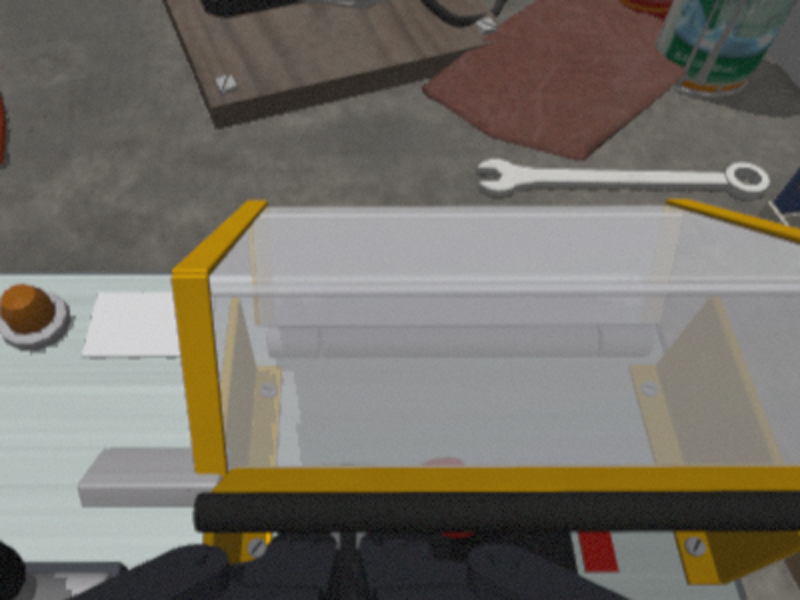

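The hood is up (bead at row ~510) and resting on the finger with about 2 N. Next the tool goes in and across to throw the toggle.

Emit:
servo_tool --moves '[[[1,0,12,0,0,0,0],[0,0,0,0,0,0,0],[0,8,0,0,0,0,0],[0,8,0,0,0,0,0],[0,8,0,0,0,0,0],[0,8,0,0,0,0,0],[0,0,0,0,0,0,0],[0,0,0,0,0,0,0]]]'

```text
time: 6.75
tool_pos: [0.6327, -0.1458, 0.1108]
tool_rot: [-0.25, 0.7, 0.602, 0.291]
contact_force: [1.4, -1.6, -2.0]
gripper_width: 0.002
grasp_force: 1.0
```

Run:
```python
from h import *
where()
w=grab('wrist','w5',(140,0,540,300),2)
```

```text
t 6.75 tip box [-33.1 -52.2  35.9] F box [-1.4 -1.6 -2. ] tool in box [[0.7, -0.0, 0.71], [-0.0, -1.0, -0.0], [0.71, -0.0, -0.7]]
```

View pics/w5.png

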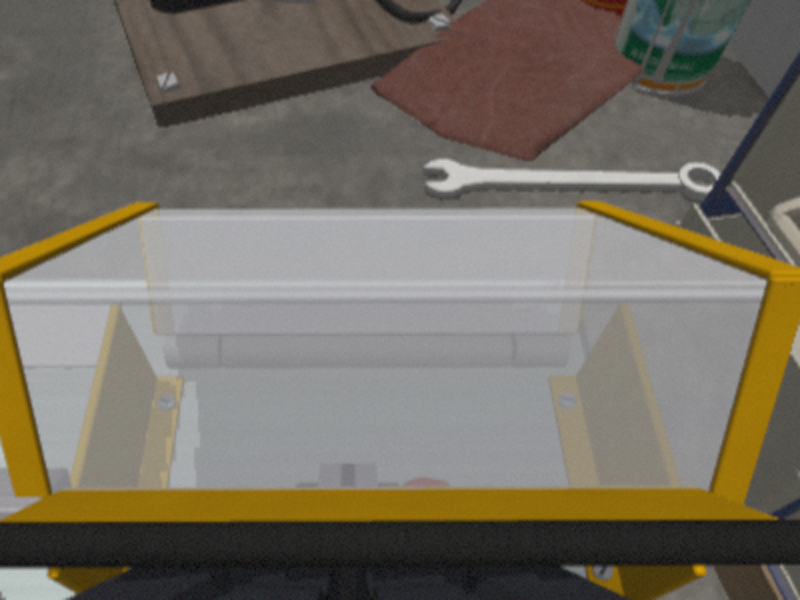

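Toggle (px ~425) is about 24 mm ahead of the finger (348), near its thrown position. I'll press a little further to feel the stop.

Emit:
servo_tool --moves '[[[0,3,0,0,0,0,0],[0,3,0,0,0,0,0],[0,0,0,0,0,0,0]]]'

```text
time: 7.18
tool_pos: [0.6346, -0.1458, 0.1103]
tool_rot: [-0.255, 0.699, 0.602, 0.289]
contact_force: [-14.0, -2.7, 4.2]
gripper_width: 0.0
grasp_force: 8.5
```

Run:
```python
from h import *
where()
```

```text
t 7.17 tip box [-32.9 -54.   35.4] F box [-4.8 13.5  4.2] tool in box [[0.7, 0.0, 0.71], [-0.0, -1.0, 0.01], [0.71, -0.01, -0.7]]
```

Emit:
servo_tool --moves '[[[0,-14,0,0,0,0,0],[0,0,-12,0,0,0,0],[-15,0,0,0,0,0,0],[-15,0,0,0,0,0,0],[-15,0,0,0,0,0,0],[-15,0,0,0,0,0,0],[-13,0,0,0,0,0,0],[0,0,0,0,0,0,0],[0,0,-40,0,0,0,0],[0,0,-40,0,0,0,0],[0,0,-20,0,0,0,0],[0,0,0,0,0,0,0]]]'

```text
time: 8.68
tool_pos: [0.6052, -0.2748, 0.1392]
tool_rot: [-0.249, 0.7, 0.602, 0.291]
contact_force: [0.5, -0.1, -0.9]
gripper_width: 0.002
grasp_force: 0.0
```

Run:
```python
from h import *
where()
go((-125,95,120)); go((-55,95,50))
w=manip.grab_frame('wrist');im=w['image'];cv2.imwrite('pics/w6.png',im)
# bead location / toggle check in image
p=json.load(open('p.json'))
for n,b in dict(bead=(-90,-62,22),lipmid=(-75,-62,17),tip1=(-36,-78,41),tip0=(-36,-46,41),knob=(-60,64,64)).items():
    u,v=proj(w,b2w(b,p))[0]; print(n,u.round(),v.round(),im[int(v),int(u)] if 0<=v<400 and 0<=u<640 else None)
hsv=cv2.cvtColor(im,cv2.COLOR_BGR2HSV).astype(int)
u0,v0=proj(w,b2w((-36,-62,30),p))[0].astype(int)
m=((hsv[...,0]<8)|(hsv[...,0]>172))&(hsv[...,1]>50)
m[:v0-60]=0;m[v0+40:]=0;m[:,:u0-70]=0;m[:,u0+70:]=0
n,_,s,c=cv2.connectedComponentsWithStats(m.astype(np.uint8));print([(s[i].tolist(),c[i].round().tolist()) for i in range(1,n) if s[i,4]>15])
# bead: dark rows in column at lip middle
col=im[:,int(proj(w,b2w((-90,-62,22),p))[0,0])].mean(1);vb=int(proj(w,b2w((-90,-62,22),p))[0,1]);print(vb,col[vb-15:vb+15].round().astype(int))
```

```text
t 8.68 tip box [-164.8  -44.2   64.3] F box [-0.1 -0.5 -0.9] tool in box [[0.71, -0.0, 0.71], [-0.0, -1.0, -0.0], [0.71, 0.0, -0.71]]
shift0 [  67.5 -139.2  -11.4] turn [ 0.1 -0.1 -0. ] shift-in-final [  67.5 -139.2  -11.2]
shift0 [  67.3 -139.4   87.6] turn [ 0.1 -0.1 -0. ] shift-in-final [  67.5 -139.2   87.8]
bead 336.0 174.0 [43 45 45]
lipmid 335.0 161.0 [ 10 181 230]
tip1 356.0 102.0 [196 198 221]
tip0 315.0 102.0 [227 226 224]
knob 150.0 101.0 [41 37 40]
[([334, 117, 18, 10, 113], [341.0, 121.0]), ([366, 126, 13, 23, 228], [372.0, 137.0])]
173 [140 140 140 139 140 141 141 142 142 141 127  80  48  49  47  44  42  32
  31  36  49  68  67  68  64  70  66  65  68  64]
```

The bead is back on its shut row (predicted 174, dark at 170–177). There is red at the thrown toggle position and none at the old one. Next is the bolt.

Emit:
servo_tool --moves '[[[23,-47,0,0,0,0,0],[22,-47,0,0,0,0,0],[22,-47,0,0,0,0,0],[0,0,30,0,0,0,0],[0,0,30,0,0,0,0],[0,0,28,0,0,0,0],[0,0,0,0,0,0,0]]]'

```text
time: 9.6
tool_pos: [0.4797, -0.1409, 0.1207]
tool_rot: [-0.255, 0.7, 0.601, 0.29]
contact_force: [-0.1, 0.5, -0.2]
gripper_width: 0.002
grasp_force: 0.0
```

Run:
```python
from h import *
where()
```

```text
t 9.6 tip box [-51.   99.9  45.8] F box [ 0.5  0.2 -0.2] tool in box [[0.7, 0.0, 0.71], [-0.0, -1.0, 0.01], [0.71, -0.01, -0.7]]
```

Emit:
servo_tool --moves '[[[0,8,0,0,0,0,0],[0,8,0,0,0,0,0],[0,8,0,0,0,0,0],[0,8,0,0,0,0,0],[0,0,0,0,0,0,0]]]'

```text
time: 10.22
tool_pos: [0.5141, -0.1496, 0.1237]
tool_rot: [-0.25, 0.7, 0.602, 0.291]
contact_force: [-1.2, -0.5, -0.2]
gripper_width: 0.001
grasp_force: 0.0
```

Run:
```python
from h import *
where()
```

```text
t 10.22 tip box [-54.5  64.4  48.8] F box [-0.7  1.1 -0.2] tool in box [[0.71, -0.0, 0.71], [-0.0, -1.0, -0.0], [0.71, -0.0, -0.71]]
```

Emit:
servo_tool --moves '[[[0,4,0,0,0,0,0],[0,4,0,0,0,0,0],[0,3,0,0,0,0,0],[0,0,0,0,0,0,0]]]'

```text
time: 10.72
tool_pos: [0.5223, -0.1505, 0.1233]
tool_rot: [-0.253, 0.7, 0.602, 0.289]
contact_force: [-9.4, -1.8, 4.6]
gripper_width: 0.001
grasp_force: 4.9
```

Run:
```python
from h import *
where()
```

```text
t 10.72 tip box [-54.2  56.4  48.5] F box [-3.2  9.   4.6] tool in box [[0.7, 0.0, 0.71], [-0.0, -1.0, 0.01], [0.71, -0.01, -0.7]]
```

Emit:
servo_tool --moves '[[[0,2,0,0,0,0,0],[0,0,0,0,0,0,0],[0,-18,0,0,0,0,0],[0,0,-30,0,0,0,0],[0,0,-45,0,0,0,0],[0,0,-45,0,0,0,0],[0,0,0,0,0,0,0],[0,0,0,0,0,0,0]]]'

```text
time: 11.72
tool_pos: [0.4955, -0.2319, 0.2071]
tool_rot: [-0.251, 0.7, 0.601, 0.291]
contact_force: [-0.2, 1.0, -0.6]
gripper_width: -0.001
grasp_force: 0.0
```

Run:
```python
from h import *
where()
w=manip.grab_frame('wrist');im=w['image'];p=json.load(open('p.json'))
for y in range(20,80,4):
    u,v=proj(w,b2w((-60,y,56),p))[0].astype(int); print(y,(u,v),im[v,u].tolist())
u,v=proj(w,b2w((-90,-40,22),p))[0].astype(int);print('bead',u,v,im[v-12:v+12,u].mean(1).astype(int))
```

```text
t 11.72 tip box [-138.6   70.7  132.2] F box [ 1.   0.3 -0.6] tool in box [[0.7, -0.0, 0.71], [-0.0, -1.0, 0.0], [0.71, -0.0, -0.7]]
20 (np.int64(373), np.int64(192)) [10, 71, 93]
24 (np.int64(368), np.int64(192)) [10, 72, 97]
28 (np.int64(363), np.int64(192)) [35, 32, 30]
32 (np.int64(358), np.int64(192)) [46, 44, 44]
36 (np.int64(354), np.int64(192)) [49, 52, 50]
40 (np.int64(349), np.int64(192)) [36, 33, 33]
44 (np.int64(344), np.int64(192)) [221, 223, 216]
48 (np.int64(339), np.int64(192)) [219, 221, 214]
52 (np.int64(334), np.int64(192)) [220, 222, 215]
56 (np.int64(330), np.int64(192)) [220, 223, 215]
60 (np.int64(325), np.int64(192)) [221, 222, 215]
64 (np.int64(320), np.int64(192)) [221, 222, 215]
68 (np.int64(315), np.int64(192)) [219, 222, 214]
72 (np.int64(311), np.int64(192)) [219, 221, 213]
76 (np.int64(306), np.int64(192)) [218, 221, 213]
bead 437 241 [131 131 133 131 131 132 131 121  92  50  43  42  39  36  31  36  50  61
  64  60  59  61  58  59]
```

The knob now spans y ≈ 26–42 mm (it was centred on 64), its end stop was felt, and the cover is shut. Handing in.

```bash
python3 -c "
from plant import manip
print(manip.job_done())"
```

```text
the job is handed in; nothing more can be done
None
```

I handed the job in: the toggle is thrown to the red mark, the cover dropped shut, and only then was the bolt slid home to its stop over the ear. No verdict came back, and I did not re-measure the tools, but the arm stayed clear of them.

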